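# Pop the charged battery pack out of its spring dock and trap it

## Task

Two spring charging docks are screwed to the bench; the one with the green lamps holds a charged battery pack. With one finger press that dock's blue release button while the other finger waits just in front of the pack, so that the pack is trapped on its rails as the spring throws it out. Then ease it out against that finger until the ejector has run its full stroke and let go, leaving the pack standing still on the rails, not over their end; do not lift it, and leave the other dock and the tools round about alone.

Things in the scene. Friction and masses are not known exactly. Their poses are not given: they have to be found in the camera images.
- dock_charged: The dock with two green lamps, screwed down, dark grey, 150 x 64 mm (96 mm over its screw ears). Origin: on the bench under the centre of the seated pack; z up; -x is the way out along the rails. The bed's top is at z = 10 mm. Behind the pack a housing 34 mm high runs from x = +21 to +63 mm, the blue button on top; behind it a short cord to x = +106 mm.
- dock_charged_rail_end (a point): Middle of the open end of that dock's rails, at x = -85 mm, z = 19 mm (rail tops) in the dock frame. The two rails guide the pack's foot along x and hook over it; nothing stops the pack at this end.
- pack_charged: Battery pack in the green-lamp dock: black, orange band, loose, 0.2 kg, 40 (along x) x 36 x 50 mm. Origin: centre of its underside, axes as the dock's. Seated: x = 0, z = 10 mm in the dock frame, front face at x = -20 mm, top 60 mm above the bench. Once released the spring shoots it off the open rail end unless stopped; friction is low. With the ejector's stroke spent it stays where it is put.
- release_charged (a joint): The blue release button of the green-lamp dock, in m: 0 up, 0.007 fully down (straight down). The catch lets go at about 0.0045. Spring 2.3 N at first, 5.4 N fully down, plus some catch friction; it springs back up when let go.
- release_charged_top (a point): Centre of the top of that blue button (28 mm along x by 27 mm), at x = +41 mm in the dock frame, 44 mm above the bench; 37 mm when fully down, still 3 mm above the housing. A finger holding it down and another at the same height thus reach about 23 mm below the pack's top.
- ejector_charged (a joint): The two-pronged spring ejector behind the pack, in m: 0 pushed in (pack seated), 0.028 at the end of its stroke toward -x. It pushes the pack's back with 4 N at first, 2.6 N at the end. Its prongs stay below 30 mm above the bench.
- dock_charging: The second dock, alike in shape, with amber lamps: its pack is still charging. Leave it alone.
- pack_charging: The battery pack seated in the amber-lamp dock; must stay latched.
- release_charging (a joint): The blue button of the amber-lamp dock, in m, 0 up; leave it alone.
- screwdriver_red: Bystander: red-handled screwdriver, 205 mm long, lying on the bench; origin under its middle.
- slide_caliper: Bystander: steel slide caliper, 228 mm, lying on the bench; origin under its middle.
- bell: Bystander: handlebar bell, 53 x 66 x 31 mm; origin under its middle.
- patch_tin: Bystander: red flat tin, 57 x 92 x 20 mm; origin under its middle.
- front_hub: Bystander: silver wheel hub, 94 x 64 x 45 mm, lying on the bench; origin under its middle.
Things that resemble listed ones, but are neither listed nor needed, are in the scene too. Leave any brown or pink look-alike of the pack_charged alone.

How it is judged:
By the outcome, as a careful person would: the job done as asked, in the order asked, and still so for the second after the job is handed in, with the robot touching nothing.
It also fails if it takes over 35 s, if anything falls off the work surface, if the arm or the gripper's body presses on something with over 40 N, if the wrist force passes 120 N, or if a joint passes its speed limit or range.

## Robot

A 6-joint arm with a two-finger parallel gripper is mounted at the origin on a cart in front of the work surface, level with it; the furniture and walls round the work are solid. World frame = base frame: x ahead of the robot, y to its left, z up, the work surface at z = 0. Lengths are in m, angles in rad, forces in N, time in s.
With the tool pointing down it reaches from about 0.225 to 0.875 m from the base axis. Payload 3.4 kg.
Tool frame: the origin (TCP) lies on the centre line of the jaws, within the pads' length; the fingertips stand 17 mm ahead of it and the grasp point (between the pads) lies 2 mm behind it (nose_length is the distance from the TCP to the fingertips, in m); z points along the fingers, y is the line along which they close (so a half turn about z gives the same grasp; the last joint's range is limited). The gripper opens to 85 mm and grips with 20 to 120 N. Pads are 22 mm wide; open, the fingers measure 114 mm over their backs; the gripper's body (76 mm by 85 mm) begins 54 mm behind the grasp point. The pads swing forward as they close: fully open they stand 13 mm farther back than shut.
Start: joints at [-1.34, 0.276, 1.505, -0, 1.361, -0.121], TCP at [0.198, -0.54, 0.248] pointing down, gripper open.
Joint ranges: [-2.89, 2.89], [-0.75, 2.08], [0.22, 2.7], [-1.18, 4.32], [0.11, 2.71], [-2.7, 2.7]. Speed limits (rad/s): [2.57, 2.57, 3.14, 3.14, 3.14, 3.14].

## Interface

Orientations are given as a unit quaternion [w, x, y, z].
In Python, from rig import get_state, get_image, sign_off, find_in, place_of, nose_length gives the robot as it stands.
- The arm moves only by the tool apply_moves, never from a script. Its argument "deltas" is one flat list of numbers, 5 for each row, row after row: the finger opening in mm, from 0 to 85.4, then the shift along the tool's x, y, z in mm, then the turn about the tool's z in degrees. A call has 1 to 12 rows; each row is the pose to reach, as a shift and turn from the pose commanded when the call began, along the tool's axes at that moment; what a row does not reach only later rows make up. A row lasts 1/12 s, in which the tool goes at most 41.7 mm and 7.16 degrees, less where a joint would pass 70% of its speed; a pose out of reach is approached as far as the arm can. A call with a gripper value outside its range is refused whole. The fingers move at their own pace and stop on an object; "squeeze" is the grip in N (left out, the last holds). Time passes only in rows, so rows that repeat a pose let the fingers close. It gives the time, the measured TCP pose, the force, the opening and the grip force at its end, in the units of the state.
- get_state(): the state, without advancing time (a new reading comes with each control period).
- get_image(name): name is "side" or "top" or "wrist"; returns a dict with "frame" (400x640x3 uint8, red, green, blue), "K" (3x3 intrinsics, pixels), "position" and "orientation" of the camera in the world. Camera axes: x right, y down, z forward; pixel columns grow to the right and rows downward; lengths in m; the calibration is good to about 2 mm. A picture is of the moment at which its call begins. There is no depth.
- sign_off(): hands the job in; it is judged then, once.
Trained networks look in a picture, given as the dict that the camera call returned (one of the last four; its "shot" number tells which), for a name from the list of things; names that differ only in an ending like _2 or _b are one class to them, and where a whole thing is asked for, a point or a joint stands for the part that bears it (a point fixed in the world has none). Each returns a list of dicts, best first, with "score" (0 to 1); they miss things now and then, are a little off and sometimes report something else, mostly with a low value. They report only what shows in the picture. A call takes as long as a camera call. They do not tell look-alikes from the thing itself.
- find_in(query, picture): "point" ([column, row] in pixels, amid what is visible of it).
- place_of(query, picture): "point" ([column, row] in pixels: a listed point, or the origin of a listed thing).
The state is a dict: "clock": time; "qpos": joint angles; "qd": joint speeds; "effort": joint torques, N m; "position": TCP position; "ee_rot": TCP orientation; "contact_force": force on the tool from outside, world axes, zero at the start; "moment": the same for the moment, N m; "width": finger opening in m; "gripper_force": force on a finger pad.
Only numpy, scipy, OpenCV 4.12 (cv2) and the standard library are available. Lean on these libraries where they do the work, as an engineer would, in place of code of your own. Each camera call takes 0.05 s, during which the arm holds its last target. There are 200 camera calls.

## Working session

There is one attempt and no reset: what is moved stays moved. The work goes in short steps, Python scripts to look and compute and a tool call to move; the robot and the scene stay as the last step left them, time stands still between calls to the robot, and variables do not carry over. Pictures are saved under pics/ and viewed, at most 11 in all, crops included, and the job is handed in when it is done.

Besides the shell and the picture viewer there is one more tool, called after ">>>" as name(argument=value, ...), one argument or row to a line, values as JSON. apply_moves: Moves the arm, as the interface text tells. Its arguments: {"type":"object","properties":{"deltas":{"type":"array"},"squeeze":{"type":"number"}},"required":["deltas"]}

```bash
mkdir -p pics; cat > h.py <<'E'
import numpy as np, cv2
from scipy.spatial.transform import Rotation as R
from rig import *
def rot(q): return R.from_quat([q[1],q[2],q[3],q[0]]).as_matrix()
def ray(im,p,z):
    d=rot(im["orientation"])@np.linalg.inv(im["K"])@[p[0],p[1],1]; o=np.array(im["position"])
    return o+d*(z-o[2])/d[2]
def proj(im,X):
    c=rot(im["orientation"]).T@(np.array(X)-im["position"]); u=im["K"]@c; return u[:2]/u[2]
def save(im,n): cv2.imwrite(n,cv2.cvtColor(im["frame"],cv2.COLOR_RGB2BGR))
E
python3 - <<'E'
from h import *
print(nose_length,get_state())
for n in("top","side"):
    im=get_image(n); save(im,f"pics/{n}1.png"); print(n,im["position"],im["orientation"])
    for q,z in(("dock_charged",0),("pack_charged",.01),("release_charged_top",.044),("dock_charged_rail_end",.019)):
        for r in place_of(q,im)[:4]: print(q,np.round(r["point"]),round(r["score"],2),ray(im,r["point"],z).round(3))
E
```

```text
0.017 {'clock': 0.0, 'qpos': array([-1.33998985e+00,  2.76637270e-01,  1.50612356e+00,  1.40676905e-06,
        1.36068260e+00, -1.21012349e-01]), 'qd': array([ 0.00143347,  0.00028664, -0.00028011,  0.00067151,  0.00020806,
        0.00091656]), 'effort': array([ 2.38640183e-03, -4.16762209e+01, -2.45803231e+01,  9.80895288e-05,
        1.08137535e-02, -2.19918121e-05]), 'position': array([ 0.19802591, -0.53931094,  0.24741938]), 'ee_rot': array([-9.24030720e-04,  9.84567400e-01,  1.75003369e-01, -5.00887771e-05]), 'contact_force': array([ 0.67204832, -0.17607044,  0.4602382 ]), 'moment': array([-0.01052986,  0.09339011, -0.00910978]), 'gripper_force': 0.0, 'width': 0.0855837175496173}
top [0.46083893 0.06092478 1.01228317] [ 0.02806428 -0.70039072  0.71256712 -0.03022152]
dock_charged [259. 222.] 0.74 [0.498 0.202 0.   ]
pack_charged [258. 222.] 0.87 [0.498 0.204 0.01 ]
pack_charged [356. 264.] 0.82 [ 0.392 -0.032  0.01 ]
pack_charged [304. 267.] 0.66 [0.387 0.095 0.01 ]
pack_charged [441. 230.] 0.42 [ 0.47  -0.239  0.01 ]
release_charged_top [259. 205.] 0.6 [0.537 0.197 0.044]
release_charged_top [258. 222.] 0.41 [0.496 0.2   0.044]
dock_charged_rail_end [251. 260.] 0.78 [0.408 0.22  0.019]
side [0.64261607 0.58504098 0.96727205] [-0.02953145  0.12431365  0.9566126  -0.26185177]
dock_charged [393. 298.] 0.74 [0.393 0.364 0.   ]
dock_charged [343. 252.] 0.55 [0.48  0.209 0.   ]
pack_charged [349. 176.] 0.85 [ 0.394 -0.018  0.01 ]
pack_charged [365. 207.] 0.81 [0.38  0.097 0.01 ]
pack_charged [340. 250.] 0.7 [0.489 0.206 0.01 ]
release_charged_top [325. 247.] 0.63 [0.529 0.202 0.044]
dock_charged_rail_end [370. 247.] 0.84 [0.409 0.222 0.019]
```

View pics/top1.png

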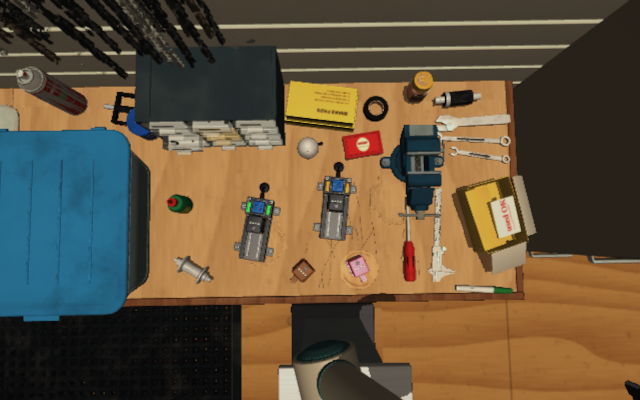

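View pics/side1.png

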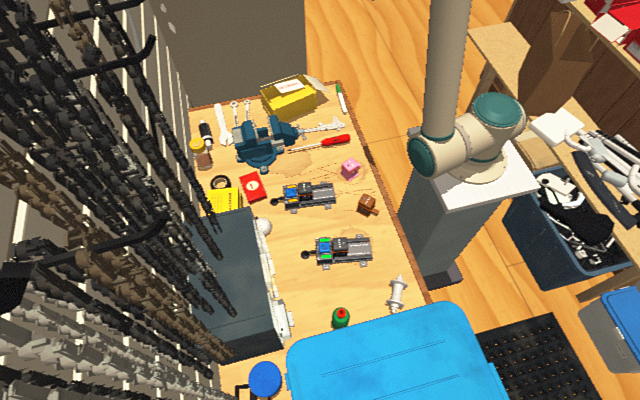

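The top view shows the green-lamp dock at about (258,222), with its lamps and button at (258,208) and its open end toward the bottom at (251,260). The amber-lamp dock is at (335,205).

Could be taken for the pack:
- the pack in the green dock, about (256,225)
- the pack in the amber dock, about (338,203)
- the brown block at (303,270)
- the pink block at (357,267)

I choose the one in the green-lamp dock and will check it in a close crop.

```bash
python3 - <<'E'
from h import *
im=get_image("top"); f=cv2.cvtColor(im["frame"],cv2.COLOR_RGB2BGR)
cv2.imwrite("pics/c.png",cv2.resize(f[170:275,220:360],None,fx=5,fy=5,interpolation=cv2.INTER_CUBIC))
o=np.array([.495,.204]);e=np.array([.408,.221]);b=np.array([.535,.199])
yaw=np.arctan2(*(b-e)[::-1]); print("yaw",np.degrees(yaw))
s=get_state(); T=rot(s["ee_rot"]); print(T.round(3)); print("tool y yaw",np.degrees(np.arctan2(T[1,1],T[0,1])))
print(T.T@(np.array([.495,.204,.17])-s["position"]))
E
```

```text
yaw -9.827724011163108
[[ 0.939  0.345  0.   ]
 [ 0.345 -0.939 -0.   ]
 [-0.     0.    -1.   ]]
tool y yaw -69.84392183039905
[ 0.53497404 -0.59596884  0.07827239]
```

View pics/c.png

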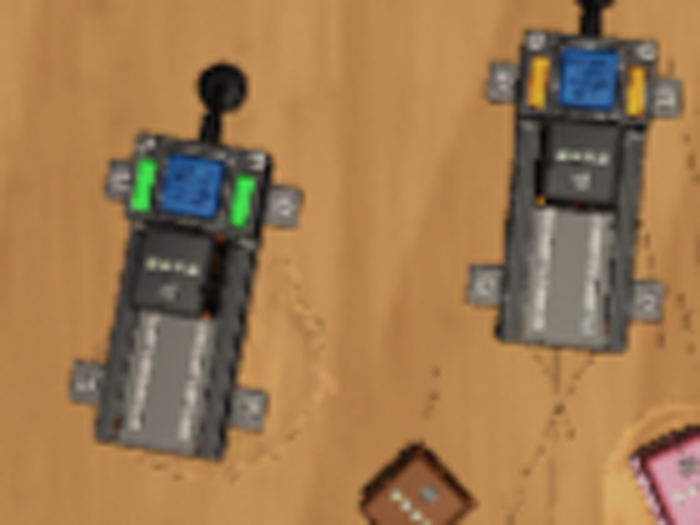

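The crop confirms it: green lamps at crop (145,185) and (242,200), blue button between them at (192,185), and the black pack at (172,270). The brown block lies outside the dock. Moving above it now.

>>> apply_moves(
  deltas=[85,535,-596,30,-60,85,535,-596,30,-60,85,535,-596,30,-60,85,535,-596,30,-60,85,535,-596,30,-60,85,535,-596,30,-60,85,535,-596,30,-60,85,535,-596,30,-60,85,535,-596,30,-60,85,535,-596,30,-60,85,535,-596,30,-60,85,535,-596,30,-60],
)

```text
clock: 1.55
position: [0.3836, -0.0738, 0.23]
ee_rot: [0.001, 0.765, 0.644, 0.0]
contact_force: [1.1, -0.3, 0.2]
width: 0.0847
gripper_force: 0.0
```

```bash
cat > g.py <<'E'
from h import *
import sys
tx,ty,tz=map(float,sys.argv[1:4]); yaw=float(sys.argv[4])
s=get_state(); T=rot(s["ee_rot"]); print(s["clock"],s["position"].round(4),s["width"],s["contact_force"].round(2))
y=np.degrees(np.arctan2(T[1,1],T[0,1])); print("delta mm",(1000*T.T@(np.array([tx,ty,tz])-s["position"])).round(1),"turn",round(-(yaw-y),2))
E
python3 g.py .495 .204 .217 -9.8
```

```text
1.55 [ 0.3836 -0.0738  0.23  ] 0.08470461072276844 [ 1.06 -0.33  0.22]
delta mm [292.8  62.1  12.9] turn -0.06
```

>>> apply_moves(
  deltas=[85,285,60,13,0,85,285,60,13,0,85,285,60,13,0,85,285,60,13,0,85,285,60,13,0,85,285,60,13,0,85,285,60,13,0,85,285,60,13,0,85,285,60,13,0,85,285,60,13,0,85,285,60,13,0],
)

```text
clock: 2.47
position: [0.4906, 0.1936, 0.2166]
ee_rot: [0.0, 0.765, 0.643, -0.001]
contact_force: [-1.0, -0.2, -0.9]
width: 0.0852
gripper_force: 0.0
```

```bash
python3 - <<'E'
from h import *
for n in("wrist","top","side"):
    im=get_image(n)
    if n=="wrist": save(im,"pics/w1.png")
    for q,z in(("pack_charged",.01),("release_charged_top",.044),("dock_charged_rail_end",.019)):
        for r in place_of(q,im)[:2]: print(n,q,np.round(r["point"]),round(r["score"],2),ray(im,r["point"],z).round(4))
E
python3 g.py .495 .204 .217 -9.8
```

```text
wrist pack_charged [321. 163.] 0.98 [0.4941 0.2041 0.01  ]
wrist pack_charged [243. 263.] 0.75 [0.3866 0.1054 0.01  ]
wrist release_charged_top [364. 172.] 0.97 [0.5334 0.1953 0.044 ]
wrist dock_charged_rail_end [237. 160.] 0.95 [0.4107 0.2233 0.019 ]
top pack_charged [302. 268.] 0.88 [0.3853 0.099  0.01  ]
top pack_charged [355. 265.] 0.67 [ 0.3904 -0.0289  0.01  ]
top release_charged_top [195. 268.] 0.55 [0.3933 0.3465 0.044 ]
top release_charged_top [259. 206.] 0.38 [0.535  0.1976 0.044 ]
top dock_charged_rail_end [252. 262.] 0.71 [0.4011 0.2189 0.019 ]
top dock_charged_rail_end [335. 203.] 0.19 [0.5405 0.0164 0.019 ]
side pack_charged [366. 206.] 0.63 [0.3777 0.0939 0.01  ]
side pack_charged [338. 248.] 0.52 [0.4918 0.1993 0.01  ]
side release_charged_top [325. 246.] 0.46 [0.5276 0.1976 0.044 ]
side dock_charged_rail_end [371. 250.] 0.97 [0.41   0.2298 0.019 ]
3.0667 [0.4912 0.1947 0.2166] 0.08492529929091037 [-0.13 -0.38 -0.32]
delta mm [ 9.8  2.2 -0.4] turn -0.05
```

View pics/w1.png

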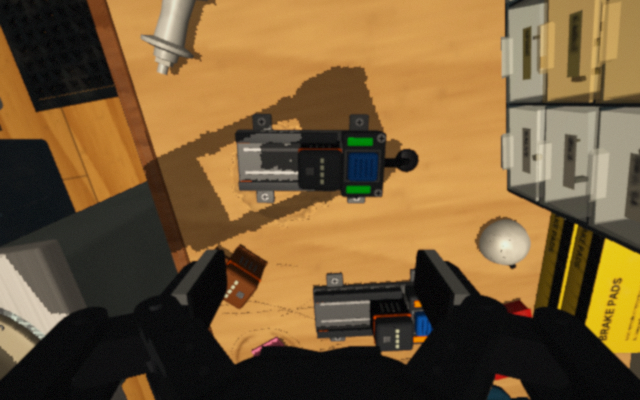

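The wrist view shows the green dock running along the image rows: rail end (237,163), pack (320,165), button (364,166). The networks agree with the given 126 mm from rail end to button. I'll refine the yaw by colour.

```bash
python3 - <<'E'
from h import *
im=get_image("wrist"); hsv=cv2.cvtColor(im["frame"],cv2.COLOR_RGB2HSV)[110:215,225:400]
def comp(lo,hi,z):
    n,l,st,c=cv2.connectedComponentsWithStats(cv2.inRange(hsv,lo,hi))
    for i in range(1,n):
        if st[i,4]>60:
            pts=np.argwhere(l==i)[:,::-1]+[225,110]
            P=np.array([ray(im,p,z)[:2]*1000 for p in pts]).astype(np.float32)
            r=cv2.minAreaRect(P); print(st[i,4],ray(im,c[i]+[225,110],z).round(4),np.round(r[0],1),np.round(r[1],1),round(r[2],1))
print("blue");comp((105,120,40),(125,255,255),.044)
print("green");comp((45,120,60),(80,255,255),.035)
g=cv2.cvtColor(im["frame"],cv2.COLOR_RGB2GRAY)
L=cv2.createLineSegmentDetector().detect(g[110:215,225:400])[0][:,0]+[225,110,225,110]
for a in L:
    p,q=ray(im,a[:2],.015),ray(im,a[2:],.015); d=q-p; n=np.hypot(*d[:2])
    if n>.035: print("seg",a.round(),round(n,3),np.degrees(np.arctan2(d[1],d[0])).round(1))
E
```

```text
blue
854 [0.5327 0.2006 0.044 ] [532.7 200.3] [26.7 28.1] 80.1
green
229 [0.5344 0.2229 0.035 ] [534.2 222.8] [ 7.5 24.6] 80.1
197 [0.5258 0.177  0.035 ] [525.8 177. ] [ 7.2 23.9] 80.1
seg [296. 171. 258. 170.] 0.039 168.7
seg [272. 130. 343. 131.] 0.071 -10.8
seg [241. 177. 294. 177.] 0.056 -9.8
seg [272. 192. 237. 192.] 0.037 169.9
seg [298. 135. 259. 135.] 0.039 169.9
seg [296. 184. 252. 184.] 0.046 170.1
```

```bash
python3 g.py .4955 .2065 .095 -10
```

```text
3.1167 [0.4912 0.1948 0.2165] 0.08493646263780052 [ 0.7   0.14 -0.15]
delta mm [ 12.3   2.3 121.5] turn 0.16
```

>>> apply_moves(
  deltas=[62,12.3,2.3,30,0,62,12.3,2.3,60,0,62,12.3,2.3,90,0,62,12.3,2.3,110,0,62,12.3,2.3,121.5,0,62,12.3,2.3,121.5,0,62,12.3,2.3,121.5,0,62,12.3,2.3,121.5,0],
)

```text
clock: 3.78
position: [0.4964, 0.2068, 0.0959]
ee_rot: [0.0, 0.765, 0.644, 0.001]
contact_force: [0.0, -1.0, -0.9]
width: 0.0619
gripper_force: 0.0
```

```bash
python3 - <<'E'
from h import *
a=get_image("side");f=cv2.cvtColor(a["frame"],cv2.COLOR_RGB2BGR)[190:300,270:430]
w=get_image("wrist");save(w,"pics/w2.png"); cv2.imwrite("pics/s2.png",cv2.resize(f,None,fx=5,fy=5,interpolation=cv2.INTER_CUBIC))
for q,z in(("pack_charged",.01),("release_charged_top",.044),("dock_charged_rail_end",.019)):
    for r in place_of(q,w)[:1]: print(q,np.round(r["point"]),round(r["score"],2),ray(w,r["point"],z).round(4))
s=get_state(); 
for zz in (0.06,.078,.095): print(proj(w,[*s["position"][:2],zz]))
E
python3 g.py .4955 .2065 .095 -10
```

```text
pack_charged [315. 214.] 0.64 [0.4938 0.2051 0.01  ]
release_charged_top [382. 234.] 0.74 [0.5331 0.1974 0.044 ]
dock_charged_rail_end [189. 212.] 0.9 [0.412 0.224 0.019]
[318.09932436 241.1298028 ]
[317.9919391  256.37868737]
[317.86627235 274.22357373]
4.0333 [0.4961 0.2066 0.096 ] 0.0620966714413744 [ 0.03 -0.34  0.19]
delta mm [-0.2 -0.6  1. ] turn 0.16
```

View pics/w2.png

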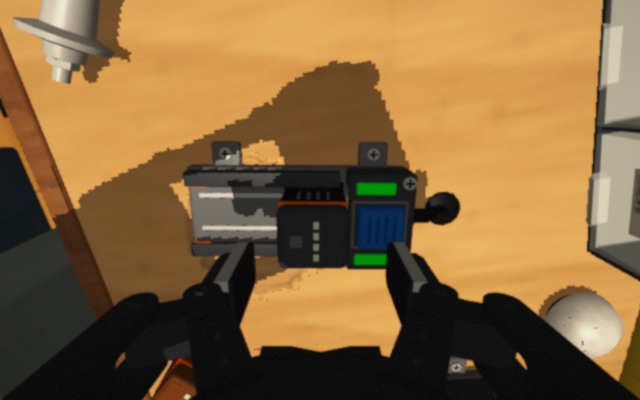

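View pics/s2.png

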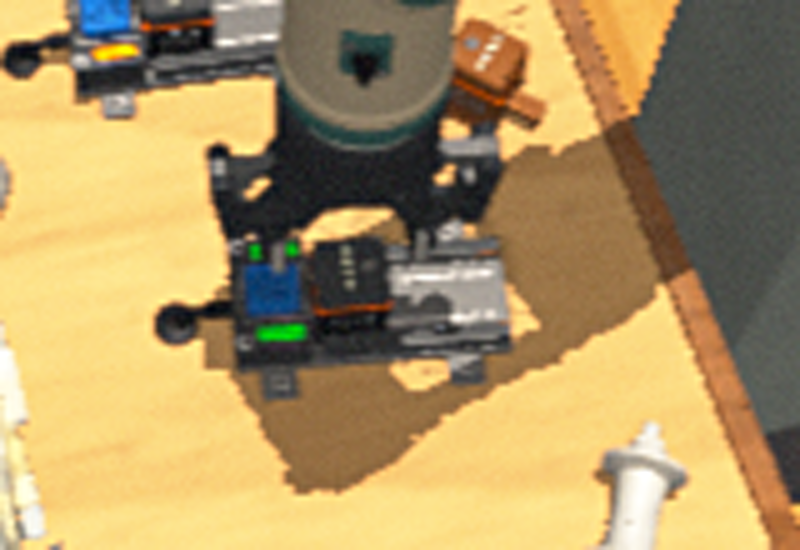

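The wrist view puts the pack top centre at (313,236), with the jaw line through (318,241). The fingers at (250,245) and (390,245) straddle pack and button. The side crop agrees: one finger stands over the button and the other in front of the pack. The jaws need 2 mm sideways, then straight down.

>>> apply_moves(
  deltas=[62,2,0,8,0,62,2,0,16,0,62,2,0,24,0,62,2,0,30,0,62,2,0,32,0,62,2,0,32,0,62,2,0,32,0],
)

```text
clock: 4.62
position: [0.4958, 0.2084, 0.0627]
ee_rot: [-0.0, 0.765, 0.644, -0.0]
contact_force: [0.4, -0.2, -0.4]
width: 0.0623
gripper_force: 0.0
```

>>> apply_moves(
  deltas=[62,0,0,1,0,62,0,0,2,0,62,0,0,3,0,62,0,0,3,0,62,0,0,3,0],
)

```text
clock: 5.03
position: [0.4959, 0.2085, 0.0601]
ee_rot: [0.0, 0.765, 0.644, 0.0]
contact_force: [-0.1, 0.3, -0.0]
width: 0.0624
gripper_force: 0.0
```

```bash
python3 - <<'E'
from h import *
w=get_image("wrist");save(w,"pics/w3.png"); print(get_state()["contact_force"])
E
```

```text
[-0.27367249  0.03181802  0.33422591]
```

View pics/w3.png

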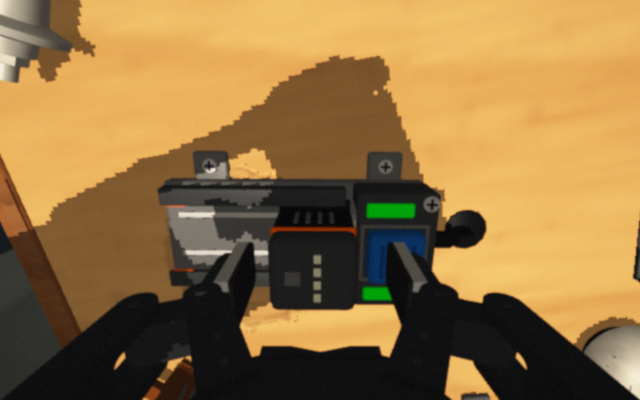

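The wrist view shows the right finger over the blue button at (398,245) and the left finger just ahead of the pack front (finger at 252, pack edge at 270). Continuing down.

>>> apply_moves(
  deltas=[62,0,0,1,0,62,0,0,2,0,62,0,0,3,0,62,0,0,3,0,62,0,0,3,0],
)

```text
clock: 5.5
position: [0.4958, 0.2084, 0.057]
ee_rot: [-0.0, 0.765, 0.644, -0.0]
contact_force: [0.4, -0.2, 0.9]
width: 0.0618
gripper_force: 0.0
```

>>> apply_moves(
  deltas=[62,0,0,1,0,62,0,0,2,0,62,0,0,3,0,62,0,0,3,0,62,0,0,3,0],
)

```text
clock: 5.92
position: [0.4961, 0.2085, 0.0542]
ee_rot: [0.0, 0.765, 0.644, 0.0]
contact_force: [-0.1, -0.3, 1.1]
width: 0.062
gripper_force: 1.0
```

>>> apply_moves(
  deltas=[62,0,0,1,0,62,0,0,2,0,62,0,0,2,0,62,0,0,2,0],
)

```text
clock: 6.25
position: [0.4961, 0.2085, 0.0521]
ee_rot: [0.0, 0.765, 0.644, 0.0]
contact_force: [-1.3, -0.5, 3.7]
width: 0.062
gripper_force: 1.5
```

```bash
python3 - <<'E'
from h import *
w=get_image("wrist");save(w,"pics/w4.png"); s=get_state(); print(s["contact_force"],s["gripper_force"],s["moment"])
E
```

```text
[ 0.43253577 -0.09113445  3.04893854] 1.5711313113570213 [-0.01339276 -0.06806654 -0.0074748 ]
```

View pics/w4.png

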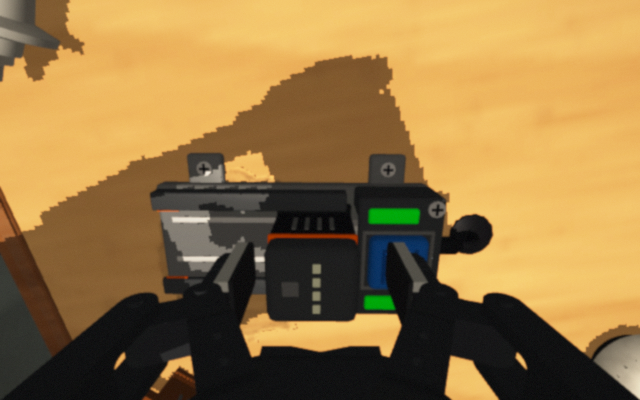

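Pack still seated at (312,278) in the wrist view, and the finger is on the button at about 3 N. Pressing on.

>>> apply_moves(
  deltas=[62,0,0,1,0,62,0,0,2,0,62,0,0,3,0,62,0,0,3,0],
)

```text
clock: 6.63
position: [0.4951, 0.2086, 0.0491]
ee_rot: [-0.0, 0.765, 0.644, -0.001]
contact_force: [-2.1, 0.5, 4.8]
width: 0.0621
gripper_force: 4.3
```

Grip force is 4.3 N and there is an outward push on the front finger, so the catch has let go and the pack rests against that finger. I'm easing it out now: opening while shifting outward, and going down enough to keep the button pressed as the pads swing back.

>>> apply_moves(
  deltas=[63,0,-0.5,0.6,0,64,0,-1,0.9,0,65,0,-1.5,1.2,0,66,0,-2,1.5,0,67,0,-2.5,1.8,0,68,0,-3,2.1,0,69,0,-3.5,2.4,0,70,0,-4,2.7,0,71,0,-4.5,3.0,0,72,0,-5,3.3,0,73,0,-5.5,3.6,0,74,0,-6,3.9,0],
)

```text
clock: 7.63
position: [0.4896, 0.2096, 0.0453]
ee_rot: [-0.0, 0.765, 0.644, -0.0]
contact_force: [-1.6, -0.5, 5.4]
width: 0.0743
gripper_force: 4.0
```

```bash
python3 - <<'E'
from h import *
w=get_image("wrist");save(w,"pics/w5.png"); s=get_state(); print(s["contact_force"],s["gripper_force"],s["width"])
E
```

```text
[-1.6987643   0.24541826  5.71875946] 3.828690958143852 0.07361021550219202
```

View pics/w5.png

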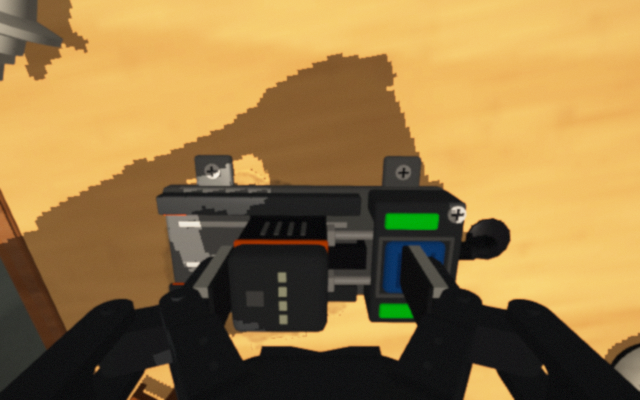

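The pack rides against the front finger at (222,265), the ejector prongs show behind it at (350,260), and the button is still held. Continuing to the end of the stroke.

>>> apply_moves(
  deltas=[75,0,-0.6,0.4,0,76,0,-1.2,0.7,0,77,0,-1.8,1.1,0,78,0,-2.4,1.4,0,79,0,-3,1.8,0,80,0,-3.6,2.2,0,81,0,-4.2,2.5,0,82,0,-4.8,2.9,0,83,0,-5.4,3.3,0,84,0,-6,3.6,0,85,0,-6.7,4,0,85,0,-7.2,4,0],
)

```text
clock: 8.68
position: [0.484, 0.2108, 0.0414]
ee_rot: [0.001, 0.765, 0.644, 0.001]
contact_force: [1.7, -0.6, 3.8]
width: 0.0851
gripper_force: 2.4
```

```bash
python3 - <<'E'
from h import *
w=get_image("wrist");save(w,"pics/w6.png"); s=get_state(); print(s["contact_force"],s["gripper_force"],s["width"])
E
```

```text
[ 1.67641528 -0.17899311  5.58944559] 2.4124027157085948 0.08469024267002338
```

View pics/w6.png

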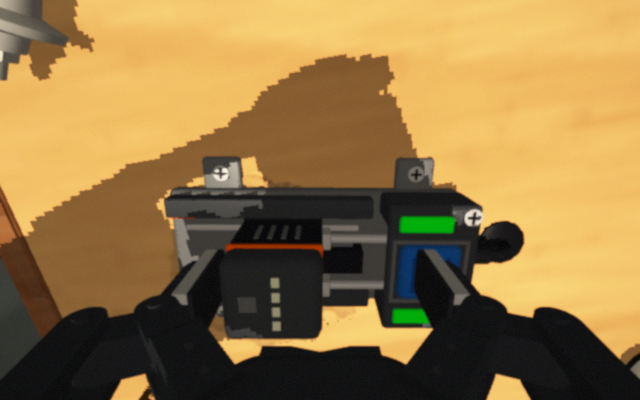

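>>> apply_moves(
  deltas=[85.4,0,-1,0,0,85.4,0,-2,0,0,85.4,0,-3,0,0,85.4,0,-4,0,0,85.4,0,-4,0,0],
)

```text
clock: 9.15
position: [0.4789, 0.2115, 0.0412]
ee_rot: [0.0, 0.765, 0.644, 0.0]
contact_force: [2.5, -0.2, 4.7]
width: 0.0853
gripper_force: 2.5
```

```bash
cat > m.py <<'E'
from h import *
w=get_image("wrist"); s=get_state(); print(s["contact_force"],s["gripper_force"],s["width"],s["position"])
c,si=np.cos(np.radians(-10)),np.sin(np.radians(-10))
def dx(p): d=p[:2]-[.4925,.207]; return (np.array([[c,si],[-si,c]])@d*1000).round(1)
print("tcp",dx(s["position"]))
# orange band = back-top edge region; pack top front/back edges by gradient along rows
for q,z in(("pack_charged",.01),("release_charged_top",.044),("dock_charged_rail_end",.019)):
    for r in place_of(q,w)[:1]: print(q,np.round(r["point"]),round(r["score"],2),dx(ray(w,r["point"],z)))
hsv=cv2.cvtColor(w["frame"],cv2.COLOR_RGB2HSV); m=cv2.inRange(hsv,(3,170,120),(16,255,255)); m[:180]=0;m[330:]=0;m[:,:180]=0;m[:,420:]=0
n,l,st,cc=cv2.connectedComponentsWithStats(m)
for i in range(1,n):
    if st[i,4]>40: x,y,a,b,_=st[i]; print("orange",st[i],[dx(ray(w,(u,y+b/2),.055)) for u in (x,x+a)])
E
python3 m.py
```

```text
[2.09214339 0.72339096 4.99586854] 2.491670555609744 0.08559642699172597 [0.47884272 0.21153773 0.04120046]
tcp [-14.2   2.1]
pack_charged [295. 249.] 0.81 [-27.1  -0.5]
release_charged_top [444. 277.] 0.79 [38.8  3. ]
dock_charged_rail_end [182. 254.] 0.65 [-83.1   1.2]
orange [239 244  96  10 360] [array([-44.3,  21.1]), array([-8.2, 21.2])]
```

The pack has stopped at x ≈ -28 mm with the front finger at about -57 mm, clear of it, so the ejector's stroke is spent. Lifting straight up.

>>> apply_moves(
  deltas=[85.4,0,0,-3,0,85.4,0,0,-8,0,85.4,0,0,-15,0,85.4,0,0,-30,0,85.4,0,0,-60,0,85.4,0,0,-95,0,85.4,0,0,-130,0,85.4,0,0,-150,0,85.4,0,0,-150,0,85.4,0,0,-150,0],
)

```text
clock: 10.18
position: [0.4783, 0.2114, 0.192]
ee_rot: [0.0, 0.765, 0.644, 0.0]
contact_force: [0.0, -0.4, -0.5]
width: 0.0853
gripper_force: 0.0
```

```bash
python3 m.py; python3 -c "
from h import *
save(get_image('wrist'),'pics/w7.png')"
```

```text
[-0.86367452  0.24762906 -0.53501551] 0.0 0.08523777514102804 [0.47754164 0.21108318 0.19055905]
tcp [-15.4   1.4]
pack_charged [252. 286.] 0.89 [ -87.  -117.7]
release_charged_top [385. 192.] 0.69 [43.2 -1.5]
dock_charged_rail_end [246. 184.] 0.73 [-85.   -1.5]
orange [227 281   8  12  50] [array([-99.8, -90.1]), array([-92.4, -90.1])]
orange [228 300  20  20 171] [array([-100.8, -114.8]), array([ -81.9, -114.7])]
orange [240 307  24  17 149] [array([ -89.9, -120.8]), array([ -67.1, -120.8])]
```

View pics/w7.png

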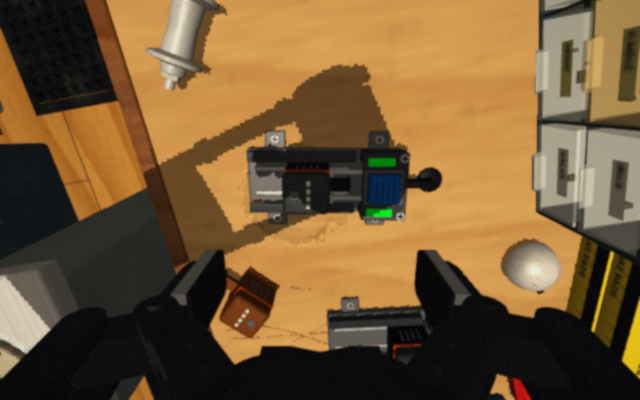

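The wrist view shows the pack standing on the rails at (307,188), with the ejector out behind it at (343,187). The button is back up at (385,190) and the robot touches nothing. Handing in.

```bash
python3 -c "
from rig import *
print(sign_off())"
```

```text
the job is handed in; nothing more can be done
None
```

The pack from the green-lamp dock was released, caught and eased out to the end of the ejector's stroke. It now stands on the rails about 28 mm out, and the job was handed in at about 10 s on the robot's clock.

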